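# Release and park the filter slide of a bench air-filter unit

## Robot

A 6-joint arm with a two-finger parallel gripper is mounted at the origin on a cart in front of the work surface, level with it; the furniture and walls round the work are solid. World frame = base frame: x ahead of the robot, y to its left, z up, the work surface at z = 0. Lengths are in m, angles in degrees, forces in N, time in s.
With the tool pointing down it reaches from about 0.275 to 0.75 m from the base axis. Payload 10.2 kg.
Tool frame: the origin (TCP) lies at the very end of the fingers, on their centre line; the grasp point (between the pads) lies 19 mm behind it; z points along the fingers, y is the line along which they close (so a half turn about z gives the same grasp; the last joint's range is limited). The gripper opens to 85 mm and grips with 20 to 120 N. Pads are 22 mm wide; open, the fingers measure 114 mm over their backs; the gripper's body (76 mm by 85 mm) begins 54 mm behind the grasp point. The pads swing forward as they close: fully open they stand 13 mm farther back than shut.
Start: joints at [-85.451, 17.928, 85.812, -0, 76.261, -12.8], TCP at [0.157, -0.501, 0.231] pointing down, gripper open.
Joint ranges: [-168.41, 168.41], [-55.51, 124.54], [10.69, 146.95], [-70.63, 250.63], [1, 178], [-165.06, 165.06]. Speed limits (degrees/s): [136.94, 136.94, 172.46, 180, 180, 180].

## Interface

Orientations are given as a 3x3 rotation matrix whose columns are the frame's x, y, z axes.
In Python, from cell import robot, camera, camera_params, spot_in, tip_of gives the robot as it stands.
- The arm moves only by the tool arm_command, never from a script. Its argument "increments" is a list of rows, each an object with "gripper": the finger opening in m, from 0 to 0.0854; "dp": the shift along the tool's x, y, z in m, a list of three; "angular": the turn, a rotation vector about the tool's x, y, z in rad, a list of three. A call has 1 to 12 rows; each row is the pose to reach, as a shift and turn from the pose commanded when the call began, along the tool's axes at that moment; what a row does not reach only later rows make up. A row lasts 1/12 s, in which the tool goes at most 41.7 mm and 7.16 degrees, less where a joint would pass 70% of its speed; a pose out of reach is approached as far as the arm can. A call with a gripper value outside its range is refused whole. The fingers move at their own pace and stop on an object; the grip force is fixed at half the most. Time passes only in rows, so rows that repeat a pose let the fingers close. It gives the time, the measured TCP pose, the force, the opening and the grip force at its end, in the units of the state.
- robot.observe(): the state, without advancing time (a new reading comes with each control period).
- camera(name): name is "scene" or "side" or "wrist"; returns (picture, depth): 420x560x3 uint8, red, green, blue; 420x560 float32, m along the optical axis (not along the pixel's ray), 0 where there is no reading.
- camera_params(name): a dict with "K" (3x3 intrinsics, pixels), "k1" (the pictures are not rectified: a ray, as slopes to the right and down, at radius r is drawn at 1 + k1 r^2 times it, then the intrinsics apply), "xyz" and "attitude" of the camera in the world. Camera axes: x right, y up, looking along -z (the intrinsics and any distortion apply to the point x, -y, -z); pixel columns grow to the right and rows downward; lengths in m; the calibration is good to about 2 mm. A picture is of the moment at which its call begins: read the wrist's pose just before it. camera_params takes no time and is no camera call; for the wrist camera it gives the pose at the moment of the call.
- robot.hand_in(): hands the job in; it is judged then, once.
Trained networks look in the newest picture that a camera, given by its name, has taken for a name from the list of things; names that differ only in an ending like _2 or _b are one class to them, and where a whole thing is asked for, a point or a joint stands for the part that bears it (a point fixed in the world has none). Each returns a list of dicts, best first, with "conf" (0 to 1); they miss things now and then, are a little off and sometimes report something else, mostly with a low value. They report only what shows in the picture. A call takes as long as a camera call.
- spot_in(camera, query): "point" ([row, column] as shares, 0 to 1, of the picture: columns of its width, rows of its height, amid what is visible of it).
- tip_of(camera, query): "point" ([row, column] as shares, 0 to 1, of the picture: columns of its width, rows of its height: a listed point, or the origin of a listed thing).
The state is a dict: "time_s": time; "q": joint angles; "qvel": joint speeds; "joint_efforts": joint torques, N m; "eef_pos": TCP position; "ee_rot": TCP orientation; "wrist_force": force on the tool from outside, world axes, zero at the start; "ft_torque": the same for the moment, N m; "width": opening from 0.0 (shut) to 1.0 (fully open); "finger_force": force on a finger pad.
Only numpy, scipy, OpenCV 4.12 (cv2) and the standard library are available. Lean on these libraries where they do the work, as an engineer would, in place of code of your own. Each camera call takes 0.05 s, during which the arm holds its last target. There are 200 camera calls.

## Task

Turn the selector knob on top of the filter unit to the position marked with the ring, which unlocks the filter slide, and leave it there. Then draw the slide straight and level out of its channel by its pull rib, lay it flat on the bench clear of the unit and let go of it. Take it again by its long sides and set it down (not dropped) in the steel cradle, flat on the seat with the rib between the two cheeks of the fork, leaving the loose carburettor parts alone.

Things in the scene. Friction and masses are not known exactly. Their poses are not given: they have to be found in the camera images.
- filter_unit: Low grey cabinet fixed to the bench, 125 (x) x 130 (y) x 56 mm high, knob on its flat top. Origin: centre of its underside; x is the way the slide is drawn out, the front face with the channel mouth at x = +60 mm. The channel floor is 10 mm above the bench; in it the slide has 1.5 mm play to each side, 2 mm in height, and about 10 mm lengthways while locked.
- selector (a joint): Knob angle, rad, growing clockwise from above. Detents at 0, 0.70, 1.40, 2.10; end stops 0.15 beyond. Marks on the panel: short lines, but a 15 mm ring at 1.40, where the slide is unlocked; elsewhere a gate blocks it. Let go, the knob goes to the nearest detent. Turning it out of a detent takes about 0.1 N m. It starts at 0 or 0.70.
- selector_grip (a point): Middle of the knob's black bar grip, on its vertical axis, 77 mm above the bench. Bar: 42 mm long (x, + to the pointer end; white line on top), 12 mm wide (y), from 61 to 90 mm above the bench; a 36 mm hub round its foot reaches to 67 mm, a 48 mm disc to 61 mm. It turns with the joint; at 1.40 the pointer stands 0.35 rad clockwise of the unit's -y axis. Pinch it across its width.
- slide_center (a point): Centre, half-way up, of the filter slide's flat mesh frame, 110 long (x) x 52 wide (y) x 12 mm thick; underside 6 mm below this point. x points to the pull end. In the unit the frame is inside the channel; only neck and rib stick out in front. Drawn about 120 mm it is clear of the channel. A 6 mm wide lug stands 8 mm above the frame, 20 mm behind this point.
- rib_center (a point): Centre of the slide's upright pull rib: 28 long (x) x 8 thick (y) x 38 mm high (z), its foot level with the slide's underside; 86 mm in front of and 13 mm above slide_center. A low neck 8 mm wide joins it to the frame. Pinch it across its 8 mm from above.
- filter_slide: The loose aluminium filter slide as a whole, about 0.15 to 0.3 kg; origin at the centre of the frame's underside, 6 mm below slide_center, same axes.
- cradle_seat (a point): Where slide_center lies, with the same axes, when the slide is parked in the cradle: 18 mm above the bench. The seat under it is a bar 32 mm wide, 12 mm above the bench, so fingers have room at the slide's long sides (the base plate there is 4 mm high).
- cradle: Fixed steel cradle, base 174 x 74 x 4 mm, axes and x, y origin as cradle_seat, origin on the bench. At x = 74 to 98 mm a fork: two cheeks 55 mm high, 19 mm wide, 16 mm apart, for the rib (too close for fingers beside it). An end plate behind the fork and a 20 mm high stop at x = -60 mm leave the slide about 4.5 mm play each way lengthways.
- float_bowl: Loose black bowl with two ears, 62x84x20 mm; leave alone. Origin at its underside.
- inlet_rubber: Loose dark inlet manifold with a flange, 51x70x48 mm; leave alone. Origin at its underside.
- needle_valve: Loose brass needle, 14x82x12 mm; leave alone. Origin at its underside.

How it is judged (in metres and radians):
On the way, in this order (a step that is already met when the one before it is completed fails the run):
1. The selector stands in the detent with the ring mark, let go, with the slide still in the unit (value of joint selector between 1.25 and 1.55 rad and contact force between the fingers and filter_unit below 0.1 N and x of slide_center in the frame of filter_unit below 0.03 m), for 0.2 s.
2. The slide lies flat on the bench clear of the unit, let go (x of slide_center in the frame of filter_unit above 0.116 m and height (world z) of slide_center below 0.0095 m and angle between slide_center's own z axis and vertical below 0.05 rad and contact force between the fingers and filter_slide below 0.1 N), for 0.2 s.
At the end, for the whole second after the job is handed in: The selector is within 0.15 rad of the ring mark; the slide lies still and flat on the cradle's seat (centre within 7 mm sideways and lengthways and 3 mm in height of cradle_seat, within 0.15 rad of its direction) with the rib in the fork (value of joint selector between 1.25 and 1.55 rad and x of slide_center in the frame of cradle_seat between -0.007 and 0.007 m and y of slide_center in the frame of cradle_seat between -0.007 and 0.007 m and z of slide_center in the frame of cradle_seat between -0.003 and 0.003 m and angle between slide_center's own z axis and vertical below 0.05 rad and angle between the x axis of slide_center and the x axis of cradle_seat, either way round below 0.15 rad and horizontal distance between rib_center and cradle_seat above 0.07 m and x of rib_center in the frame of cradle_seat above 0.07 m and linear speed of filter_slide below 0.01 m/s); the robot touches nothing.
It fails at once if The slide is tipped more than 0.3 rad from level (angle between slide_center's own z axis and vertical above 0.3 rad).
It fails at once if The slide is dropped (free of the fingers while more than 60 mm above the bench) (height (world z) of slide_center above 0.06 m and contact force between the fingers and filter_slide below 0.02 N).
It fails at once if The float bowl is moved more than 30 mm (distance of float_bowl from where it was at the start of the episode above 0.03 m).
It fails at once if The inlet rubber is moved more than 30 mm (distance of inlet_rubber from where it was at the start of the episode above 0.03 m).
It fails at once if The needle valve is moved more than 30 mm (distance of needle_valve from where it was at the start of the episode above 0.03 m).
It also fails if it takes over 64 s, if anything falls off the work surface, if the arm or the gripper's body presses on something with over 40 N, if the wrist force passes 120 N, or if a joint passes its speed limit or range.

## Working session

There is one attempt and no reset: what is moved stays moved. The work goes in short steps, Python scripts to look and compute and a tool call to move; the robot and the scene stay as the last step left them, time stands still between calls to the robot, and variables do not carry over. Pictures are saved under pics/ and viewed, at most 10 in all, crops included, and the job is handed in when it is done.

Besides the shell and the picture viewer there is one more tool, called after "Request:" as name(argument=value, ...) on one line, values as JSON. arm_command: Moves the arm, as the interface text tells. Its arguments: {"type":"object","properties":{"increments":{"type":"array"}},"required":["increments"]}

```bash
mkdir -p pics; ls; cat > h.py <<'E'
import numpy as np, cv2
from cell import robot, camera, camera_params, spot_in, tip_of
def proj(P,name,p=None):
    p=p or camera_params(name);R=np.array(p["attitude"]);c=(np.array(P)-np.array(p["xyz"]))@R
    s=np.array([c[...,0]/-c[...,2],c[...,1]/c[...,2]]);r2=(s**2).sum(0);s=s*(1+p["k1"]*r2);K=np.array(p["K"])
    return K[0,0]*s[0]+K[0,2],K[1,1]*s[1]+K[1,2]
def ray(u,v,p):
    K=np.array(p["K"]);d=np.array([(u-K[0,2])/K[0,0],(v-K[1,2])/K[1,1]]);s=d.copy()
    for _ in range(20): s=d/(1+p["k1"]*(s@s))
    return np.array(p["xyz"]),np.array(p["attitude"])@np.array([s[0],-s[1],-1])
def atz(u,v,p,z):
    o,d=ray(u,v,p);return o+d*(z-o[2])/d[2]
def atdepth(u,v,p,dep):
    o,d=ray(u,v,p);return o+d*dep
def cloud(dep,p):
    K=np.array(p["K"]);v,u=np.mgrid[0:420,0:560];d=np.stack([(u-K[0,2])/K[0,0],(v-K[1,2])/K[1,1]]);s=d.copy()
    for _ in range(20): s=d/(1+p["k1"]*(s**2).sum(0))
    c=np.stack([s[0],-s[1],-np.ones_like(s[0])],-1)*dep[...,None]
    return c@np.array(p["attitude"]).T+np.array(p["xyz"])
E
python3 - <<'E'
from h import *
Z={"selector_grip":.077,"slide_center":.018,"rib_center":.031,"filter_unit":0,"cradle_seat":.018,"cradle":0,"float_bowl":0,"inlet_rubber":0,"needle_valve":0}
ims=[]
for n in ["scene","side","wrist"]:
    p=camera_params(n);im,d=camera(n);ims.append(im);print(n,np.round(p["xyz"],3),np.round(np.array(p["attitude"])[:,2],2),p["k1"])
    cv2.imwrite(f"pics/{n}0.png",im[...,::-1]);np.save(f"{n}0.npy",d)
    for q in Z:
        for r in tip_of(n,q)[:2]:
            v,u=r["point"][0]*420,r["point"][1]*560
            print(q,round(r["conf"],2),(round(u),round(v)),np.round(atz(u,v,p,Z[q]),3))
print(robot.observe())
E
```

```text
pics
scene [-0.083  0.695  0.902] [-0.48  0.57  0.67] -0.06304609126633813
selector_grip 0.55 (333, 175) [ 0.484 -0.198  0.077]
slide_center 0.51 (330, 196) [ 0.476 -0.181  0.018]
rib_center 0.76 (319, 208) [ 0.462 -0.111  0.031]
filter_unit 0.82 (328, 201) [ 0.478 -0.179  0.   ]
filter_unit 0.39 (327, 198) [ 0.488 -0.188  0.   ]
cradle_seat 0.77 (201, 301) [0.478 0.289 0.018]
cradle 0.85 (202, 305) [ 0.478  0.287 -0.   ]
float_bowl 0.73 (282, 170) [ 0.664 -0.202 -0.   ]
inlet_rubber 0.59 (318, 155) [ 0.63 -0.33  0.  ]
side [0.396 0.954 0.956] [-0.09  0.73  0.68] -0.07078949627869398
selector_grip 0.78 (301, 160) [ 0.485 -0.211  0.077]
selector_grip 0.72 (258, 153) [ 0.608 -0.228  0.077]
slide_center 0.53 (301, 186) [ 0.479 -0.176  0.018]
rib_center 0.75 (306, 203) [ 0.458 -0.09   0.031]
filter_unit 0.88 (301, 193) [ 0.479 -0.165  0.   ]
cradle_seat 0.64 (278, 329) [0.48  0.301 0.018]
cradle 0.73 (282, 330) [0.471 0.29  0.   ]
cradle 0.21 (301, 186) [ 0.483 -0.196 -0.   ]
float_bowl 0.88 (240, 178) [ 0.658 -0.205  0.   ]
inlet_rubber 0.57 (258, 153) [ 0.626 -0.333  0.   ]
needle_valv
[... 258 characters left out ...]
       7.62614372e+01, -1.28001754e+01]), 'qvel': array([-0.00171628,  0.06039072,  0.02954847, -0.02373544, -0.05538863,
        0.03854654]), 'joint_efforts': array([-3.81174250e-04, -4.12163758e+01, -2.59900296e+01, -2.10993662e-04,
        5.19021523e-04,  5.28266625e-06]), 'eef_pos': array([ 0.15654999, -0.50111403,  0.23129087]), 'ee_rot': array([[ 9.54499896e-01,  2.98211248e-01,  6.81733984e-06],
       [ 2.98211248e-01, -9.54499896e-01,  3.09284153e-05],
       [ 1.57303515e-05, -2.74881618e-05, -9.99999999e-01]]), 'wrist_force': array([ 0.3547008,  0.5852827, -0.4045102]), 'ft_torque': array([-0.04926818, -0.01021446,  0.01158321]), 'finger_force': 0.0, 'width': 0.9998795462847991}
```

```bash
python3 - <<'E'
from h import *
a=cv2.imread("pics/scene0.png")[130:350,150:400];b=cv2.imread("pics/side0.png")[130:350,200:400]
o=np.hstack([cv2.resize(a,None,fx=1.75,fy=1.75,interpolation=2),cv2.resize(b,None,fx=1.75,fy=1.75,interpolation=2)])
print(o.shape);cv2.imwrite("pics/c0.png",o)
# unit top fit from depth
for n in["scene","side"]:
    p=camera_params(n);X=cloud(np.load(f"{n}0.npy"),p)
    for lo,hi,box,t in[(.05,.0595,(.35,.6,-.32,-.05),"unit top"),(.045,.062,(.3,.65,.15,.42),"cheeks"),(.002,.007,(.3,.65,.15,.42),"base"),(.009,.014,(.3,.65,.15,.42),"seat")]:
        m=(X[...,2]>lo)&(X[...,2]<hi)&(X[...,0]>box[0])&(X[...,0]<box[1])&(X[...,1]>box[2])&(X[...,1]<box[3])
        q=X[m][:,:2].astype(np.float32)
        if len(q)>5:
            r=cv2.minAreaRect(q);print(n,t,len(q),np.round(r[0],3),np.round(r[1],3),round(r[2],1))
E
```

```text
(385, 788, 3)
scene unit top 1216 [ 0.477 -0.163] [0.132 0.168] 12.6
scene cheeks 255 [0.572 0.345] [0.055 0.129] 75.5
scene base 4950 [0.475 0.285] [0.27 0.35] 90.0
scene seat 530 [0.503 0.266] [0.258 0.233] 3.8
side unit top 1213 [ 0.477 -0.164] [0.13  0.171] 12.7
side cheeks 262 [0.54  0.354] [0.034 0.055] 44.5
side base 2627 [0.475 0.285] [0.349 0.27 ] 0.0
side seat 691 [0.504 0.264] [0.253 0.235] 3.7
```

View pics/c0.png

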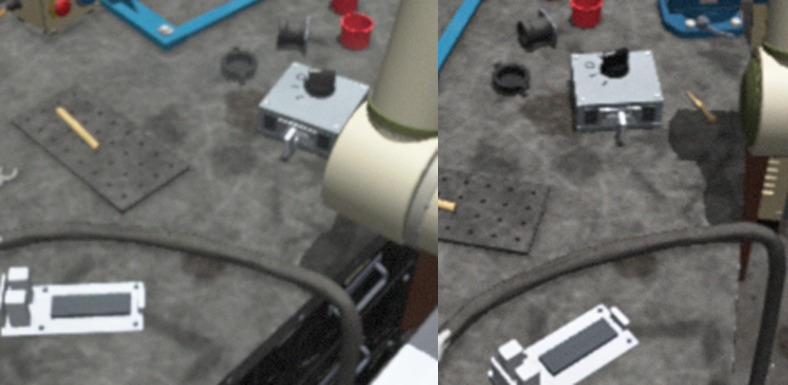

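The unit sits at about (328,200) in the scene picture, with the rib pointing to world +y and the knob pointer roughly towards it. The cradle is lower left, with its fork at the far end. I'll look at the unit from above.

Request:
arm_command(increments=[{"gripper": 0.085,"dp": [0.033,-0.018,0],"angular": [0,0,0]},{"gripper": 0.085,"dp": [0.067,-0.035,0],"angular": [0,0,0]},{"gripper": 0.085,"dp": [0.1,-0.053,0],"angular": [0,0,0]},{"gripper": 0.085,"dp": [0.133,-0.07,0],"angular": [0,0,0]},{"gripper": 0.085,"dp": [0.167,-0.088,0],"angular": [0,0,0]},{"gripper": 0.085,"dp": [0.2,-0.105,0],"angular": [0,0,0]},{"gripper": 0.085,"dp": [0.233,-0.123,0],"angular": [0,0,0]},{"gripper": 0.085,"dp": [0.267,-0.14,0],"angular": [0,0,0]},{"gripper": 0.085,"dp": [0.3,-0.158,0],"angular": [0,0,0]},{"gripper": 0.085,"dp": [0.333,-0.175,0],"angular": [0,0,0]},{"gripper": 0.085,"dp": [0.367,-0.193,0],"angular": [0,0,0]},{"gripper": 0.085,"dp": [0.39,-0.205,0],"angular": [0,0,0]}])

```text
time_s: 2.5
eef_pos: [0.4693, -0.1867, 0.2314]
ee_rot: [[0.954, 0.3, 0.001], [0.3, -0.954, 0.0], [0.001, -0.0, -1.0]]
wrist_force: [-0.8, -0.3, -0.2]
width: 0.993
finger_force: 0.0
```

```bash
cat >> h.py <<'E'
def look(n="wrist",qs=(),tag=None):
    robot.observe();p=camera_params(n);im,d=camera(n)
    if tag: cv2.imwrite(f"pics/{tag}.png",cv2.resize(im,None,fx=1.4,fy=1.4)[...,::-1])
    X=cloud(d,p)
    for q,z in qs:
        for r in tip_of(n,q)[:2]:
            v,u=r["point"][0]*420,r["point"][1]*560
            print(q,round(r["conf"],2),(round(u),round(v)),np.round(atz(u,v,p,z),4))
    return im,d,p,X
def rect(X,lo,hi,box,t=""):
    m=(X[...,2]>lo)&(X[...,2]<hi)&(X[...,0]>box[0])&(X[...,0]<box[1])&(X[...,1]>box[2])&(X[...,1]<box[3])
    q=X[m].astype(np.float32)
    if len(q)>5:
        r=cv2.minAreaRect(q[:,:2]);print(t,len(q),"rect",np.round(r[0],4),np.round(r[1],4),round(r[2],1),"mean",np.round(q.mean(0),4))
    return m
def st():
    s=robot.observe();R=s["ee_rot"];print("t",round(s["time_s"],2),"p",np.round(s["eef_pos"],4),"yaw",round(np.degrees(np.arctan2(R[1,0],R[0,0])),2),"F",np.round(s["wrist_force"],1),"w",round(s["width"]*85.4,1),"ff",round(s["finger_force"],1),"q",np.round(s["q"],1));return s
E
python3 - <<'E'
from h import *
s=st()
im,d,p,X=look(qs=[("selector_grip",.077),("rib_center",.031),("slide_center",.018),("filter_unit",0)],tag="w1")
B=(.35,.6,-.33,-.03)
rect(X,.052,.0585,B,"top");rect(X,.085,.094,B,"bar");rect(X,.035,.0505,(.35,.6,-.12,-.03),"rib")
E
```

```text
t 2.5 p [ 0.4693 -0.1867  0.2314] yaw 17.44 F [-0.8 -0.3 -0.2] w 84.8 ff 0.0 q [-35.   15.4  89.2   0.   75.4  37.5]
selector_grip 0.68 (298, 177) [ 0.4874 -0.2022  0.077 ]
rib_center 0.67 (197, 160) [ 0.4623 -0.0953  0.031 ]
rib_center 0.4 (276, 167) [ 0.4809 -0.1814  0.031 ]
filter_unit 0.79 (275, 165) [ 0.4774 -0.1815  0.    ]Traceback (most recent call last):
  File "<stdin>", line 5, in <module>
  File "h.py", line 33, in rect
    r=cv2.minAreaRect(q[:,:2]);print(t,len(q),"rect",np.round(r[0],4),np.round(r[1],4),round(r[2],1),"mean",np.round(q.mean(0),4))
cv2.error: OpenCV(4.12.0) /io/opencv/modules/imgproc/src/convhull.cpp:143: error: (-215:Assertion failed) total >= 0 && (depth == CV_32F || depth == CV_32S) in function 'convexHull'
```

View pics/w1.png

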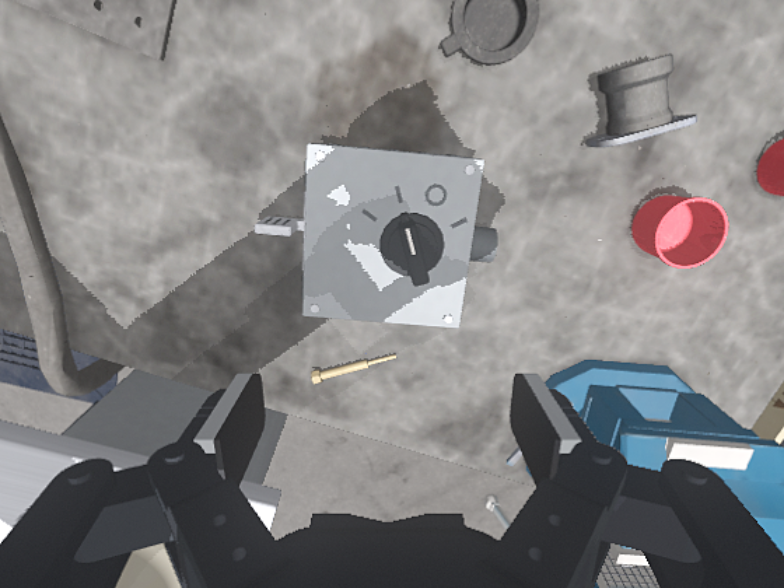

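The wrist picture shows the unit at about (395,235), the rib at (275,227), and the ring at (436,195). The knob at (412,245) points to the second short line at (398,194), so it stands at 0.70. Next I'll fit the numbers.

```bash
sed -i 's/q=X\[m\].astype(np.float32)/q=X[m].astype(np.float32).copy()/; s/cv2.minAreaRect(q\[:,:2\])/cv2.minAreaRect(np.ascontiguousarray(q[:,:2]))/' h.py
python3 - <<'E'
from h import *
im,d,p,X=look()
B=(.35,.6,-.3,-.03)
m=rect(X,.048,.063,B,"top")
rect(X,.084,.097,B,"bar");rect(X,.066,.084,B,"barlow");rect(X,.03,.048,(.35,.6,-.125,-.03),"rib")
# colour/white line: rib top via depth median
for u,v in[(294,175),(297,190),(196,162),(240,120),(240,220)]: print((u,v),np.round(X[v,u],4))
for (u,v),t in [((406/1.4,232/1.4),'line a'),((412/1.4,252/1.4),'line b')]: print(t,np.round(atz(u,v,p,.09),4))
for t,(u,v) in dict(a=(307,144),b=(484,160),c=(460,327),d=(304,316),ring=(436,195)).items(): print(t,np.round(atz(u/1.4,v/1.4,p,.056),4))
E
```

```text
top 13740 rect [ 0.4785 -0.1719] [0.1301 0.1789] 12.4 mean [ 0.4853 -0.179   0.0564]
bar 556 rect [ 0.4837 -0.2001] [0.0419 0.0119] 32.8 mean [ 0.4845 -0.1996  0.09  ]
barlow 564 rect [ 0.4862 -0.1997] [0.035  0.0383] 82.8 mean [ 0.4873 -0.1982  0.0681]
rib 274 rect [ 0.4883 -0.104 ] [0.0416 0.0935] 89.9 mean [ 0.4704 -0.1025  0.044 ]
(294, 175) [ 0.4888 -0.1987  0.092 ]
(297, 190) [ 0.4755 -0.2062  0.0899]
(196, 162) [ 0.4627 -0.1009  0.0486]
(240, 120) [ 0.5184 -0.1348  0.0563]
(240, 220) [ 0.4164 -0.1624  0.0563]
line a [ 0.4956 -0.1926  0.09  ]
line b [ 0.4839 -0.2007  0.09  ]
a [ 0.528  -0.1113  0.056 ]
b [ 0.5545 -0.2325  0.056 ]
c [ 0.4299 -0.2607  0.056 ]
d [ 0.4023 -0.1401  0.056 ]
ring [ 0.5217 -0.2083  0.056 ]
```

```bash
cat >> h.py <<'E'
def goto(x,y,z,yaw):
    s=st();R=s["ee_rot"];a=np.radians(yaw);T=np.array([[np.cos(a),np.sin(a),0],[np.sin(a),-np.cos(a),0],[0,0,-1]])
    from scipy.spatial.transform import Rotation as Ro
    print("dp",np.round(R.T@(np.array([x,y,z])-s["eef_pos"]),4),"ang",np.round(Ro.from_matrix(R.T@T).as_rotvec(),4))
E
python3 -c "
from h import *
goto(.4837,-.2001,.071,32.8)"
```

```text
t 2.8 p [ 0.4671 -0.1899  0.2313] yaw 17.29 F [ 0.1  0.2 -0.4] w 84.9 ff 0.0 q [-35.4  15.3  89.3  -0.   75.4  37.3]
dp [0.0128 0.0147 0.1603] ang [ 0.000e+00  2.000e-04 -2.707e-01]
```

Request:
arm_command(increments=[{"gripper": 0.05,"dp": [0.004,0.005,0.02],"angular": [0,0,-0.09]},{"gripper": 0.05,"dp": [0.009,0.01,0.045],"angular": [0,0,-0.18]},{"gripper": 0.05,"dp": [0.0128,0.0147,0.07],"angular": [0,0,-0.27]},{"gripper": 0.05,"dp": [0.0128,0.0147,0.095],"angular": [0,0,-0.2707]},{"gripper": 0.05,"dp": [0.0128,0.0147,0.115],"angular": [0,0,-0.2707]},{"gripper": 0.05,"dp": [0.0128,0.0147,0.13],"angular": [0,0,-0.2707]},{"gripper": 0.05,"dp": [0.0128,0.0147,0.142],"angular": [0,0,-0.2707]},{"gripper": 0.05,"dp": [0.0128,0.0147,0.152],"angular": [0,0,-0.2707]},{"gripper": 0.05,"dp": [0.0128,0.0147,0.158],"angular": [0,0,-0.2707]},{"gripper": 0.05,"dp": [0.0128,0.0147,0.16],"angular": [0,0,-0.2707]},{"gripper": 0.05,"dp": [0.0128,0.0147,0.16],"angular": [0,0,-0.2707]}])

```text
time_s: 3.72
eef_pos: [0.4841, -0.1997, 0.0713]
ee_rot: [[0.84, 0.542, -0.0], [0.542, -0.84, 0.0], [-0.0, -0.0, -1.0]]
wrist_force: [-0.0, 0.2, 0.2]
width: 0.589
finger_force: 0.0
```

Request:
arm_command(increments=[{"gripper": 0.0,"dp": [0,0,0],"angular": [0,0,0]},{"gripper": 0.0,"dp": [0,0,0],"angular": [0,0,0]},{"gripper": 0.0,"dp": [0,0,0],"angular": [0,0,0]},{"gripper": 0.0,"dp": [0,0,0],"angular": [0,0,0]},{"gripper": 0.0,"dp": [0,0,0],"angular": [0,0,0]},{"gripper": 0.0,"dp": [0,0,0],"angular": [0,0,0]},{"gripper": 0.0,"dp": [0,0,0],"angular": [0,0,0]},{"gripper": 0.0,"dp": [0,0,0],"angular": [0,0,0]}])

```text
time_s: 4.38
eef_pos: [0.485, -0.2003, 0.0722]
ee_rot: [[0.84, 0.542, 0.002], [0.543, -0.84, -0.002], [0.001, 0.003, -1.0]]
wrist_force: [2.6, -4.9, 4.0]
width: 0.122
finger_force: 63.3
```

```bash
python3 -c "
from h import *
s=st();print(s['ft_torque'])"
```

```text
t 4.38 p [ 0.485  -0.2003  0.0722] yaw 32.85 F [ 2.6 -4.9  4. ] w 10.4 ff 63.3 q [-35.2  28.3  96.8  -0.   54.7  21.9]
[-0.72479533 -0.21085221 -0.0086989 ]
```

Request:
arm_command(increments=[{"gripper": 0.0,"dp": [0,0,0],"angular": [0,0,0.07]},{"gripper": 0.0,"dp": [0,0,0],"angular": [0,0,0.14]},{"gripper": 0.0,"dp": [0,0,0],"angular": [0,0,0.21]},{"gripper": 0.0,"dp": [0,0,0],"angular": [0,0,0.28]},{"gripper": 0.0,"dp": [0,0,0],"angular": [0,0,0.35]},{"gripper": 0.0,"dp": [0,0,0],"angular": [0,0,0.42]},{"gripper": 0.0,"dp": [0,0,0],"angular": [0,0,0.49]},{"gripper": 0.0,"dp": [0,0,0],"angular": [0,0,0.56]},{"gripper": 0.0,"dp": [0,0,0],"angular": [0,0,0.63]},{"gripper": 0.0,"dp": [0,0,0],"angular": [0,0,0.7]},{"gripper": 0.0,"dp": [0,0,0],"angular": [0,0,0.72]},{"gripper": 0.0,"dp": [0,0,0],"angular": [0,0,0.72]}])

```text
time_s: 5.38
eef_pos: [0.4852, -0.2005, 0.0722]
ee_rot: [[0.989, -0.147, 0.003], [-0.147, -0.989, -0.003], [0.003, 0.002, -1.0]]
wrist_force: [2.8, -7.2, 3.5]
width: 0.122
finger_force: 63.1
```

Request:
arm_command(increments=[{"gripper": 0.05,"dp": [0,0,0],"angular": [0,0,0]},{"gripper": 0.05,"dp": [0,0,0],"angular": [0,0,0]},{"gripper": 0.05,"dp": [0,0,0],"angular": [0,0,0]},{"gripper": 0.05,"dp": [0,0,0],"angular": [0,0,0]},{"gripper": 0.05,"dp": [0,0,-0.02],"angular": [0,0,0]},{"gripper": 0.05,"dp": [0,0,-0.055],"angular": [0,0,0]},{"gripper": 0.05,"dp": [0,0,-0.09],"angular": [0,0,0]},{"gripper": 0.05,"dp": [0,0,-0.12],"angular": [0,0,0]},{"gripper": 0.05,"dp": [0,0,-0.13],"angular": [0,0,0]},{"gripper": 0.05,"dp": [0,0,-0.13],"angular": [0,0,0]}])

```text
time_s: 6.22
eef_pos: [0.485, -0.1997, 0.2036]
ee_rot: [[0.989, -0.146, 0.004], [-0.146, -0.989, -0.002], [0.004, 0.002, -1.0]]
wrist_force: [0.0, 0.0, 0.1]
width: 0.583
finger_force: 0.0
```

```bash
python3 - <<'E'
from h import *
im,d,p,X=look(qs=[("rib_center",.031)])
B=(.35,.6,-.3,-.03)
rect(X,.084,.097,B,"bar")
m=rect(X,.0535,.0595,(.35,.6,-.3,-.09),"top")
m=rect(X,.043,.053,(.44,.49,-.12,-.06),"rib")
print(np.round([np.percentile(X[m][:,i],[2,50,98]) for i in range(3)],4))
for n in ["scene","side"]:
    im,d,p,X=look(n,qs=[("rib_center",.031)]);rect(X,.04,.0515,(.43,.50,-.12,-.06),"rib "+n)
goto(.46,-.1,.012,102.4)
E
```

```text
rib_center 0.68 (185, 217) [ 0.4643 -0.0959  0.031 ]
bar 647 rect [ 0.4836 -0.1997] [0.0116 0.042 ] 81.4 mean [ 0.4847 -0.1998  0.0899]
top 14259 rect [ 0.4806 -0.1825] [0.1303 0.1251] 12.4 mean [ 0.486  -0.1811  0.0562]
rib 215 rect [ 0.4622 -0.0972] [0.0083 0.0274] 12.8 mean [ 0.4628 -0.0975  0.0475]
[[ 0.4567  0.4629  0.4677]
 [-0.1103 -0.0974 -0.0845]
 [ 0.0436  0.0478  0.0494]]
rib_center 0.61 (315, 207) [ 0.4718 -0.1068  0.031 ]
rib_center 0.23 (324, 199) [ 0.4743 -0.1481  0.031 ]
rib scene 74 rect [ 0.4727 -0.1089] [0.0414 0.0492] 67.3 mean [ 0.4711 -0.1057  0.0459]
rib_center 0.63 (302, 201) [ 0.4694 -0.0984  0.031 ]
rib side 70 rect [ 0.4752 -0.1076] [0.0401 0.0528] 70.7 mean [ 0.4732 -0.1054  0.0453]
t 6.52 p [ 0.4838 -0.1991  0.1998] yaw -8.39 F [ 0.1  0.  -0.1] w 50.0 ff 0.0 q [-35.2  19.3  88.8  -0.   72.1  63.2]
dp [-0.0376 -0.0943  0.188 ] ang [-3.3000e-03  5.0000e-04 -1.9337e+00]
```

Request:
arm_command(increments=[{"gripper": 0.05,"dp": [-0.005,-0.015,0],"angular": [0,0,-0.12]},{"gripper": 0.05,"dp": [-0.01,-0.03,0],"angular": [0,0,-0.24]},{"gripper": 0.05,"dp": [-0.015,-0.045,0],"angular": [0,0,-0.36]},{"gripper": 0.05,"dp": [-0.02,-0.06,0],"angular": [0,0,-0.48]},{"gripper": 0.05,"dp": [-0.027,-0.075,0],"angular": [0,0,-0.6]},{"gripper": 0.05,"dp": [-0.033,-0.09,0],"angular": [0,0,-0.72]},{"gripper": 0.05,"dp": [-0.036,-0.0976,0],"angular": [0,0,-0.84]},{"gripper": 0.05,"dp": [-0.0362,-0.0976,0],"angular": [0,0,-0.96]},{"gripper": 0.05,"dp": [-0.0362,-0.0976,0.01],"angular": [0,0,-1.08]},{"gripper": 0.05,"dp": [-0.0362,-0.0976,0.02],"angular": [0,0,-1.2]},{"gripper": 0.05,"dp": [-0.0362,-0.0976,0.03],"angular": [0,0,-1.32]},{"gripper": 0.05,"dp": [-0.0362,-0.0976,0.04],"angular": [0,0,-1.44]}])

```text
time_s: 7.52
eef_pos: [0.4624, -0.0974, 0.1601]
ee_rot: [[0.268, 0.963, -0.001], [0.963, -0.268, 0.001], [0.0, -0.001, -1.0]]
wrist_force: [-0.1, 0.0, 0.4]
width: 0.584
finger_force: 0.0
```

Request:
arm_command(increments=[{"gripper": 0.04,"dp": [0,0,0],"angular": [0,0,-0.12]},{"gripper": 0.04,"dp": [0,0,0],"angular": [0,0,-0.24]},{"gripper": 0.04,"dp": [0,0,0],"angular": [0,0,-0.36]},{"gripper": 0.04,"dp": [0,0,0],"angular": [0,0,-0.48]},{"gripper": 0.04,"dp": [0,0,0],"angular": [0,0,-0.494]},{"gripper": 0.04,"dp": [0,0,0],"angular": [0,0,-0.494]},{"gripper": 0.04,"dp": [0,0,0],"angular": [0,0,-0.494]}])

```text
time_s: 8.1
eef_pos: [0.4626, -0.0975, 0.1609]
ee_rot: [[-0.212, 0.977, -0.001], [0.977, 0.212, 0.0], [0.0, -0.001, -1.0]]
wrist_force: [0.3, 0.3, 0.5]
width: 0.471
finger_force: 0.0
```

```bash
python3 - <<'E'
from h import *
im,d,p,X=look(qs=[("rib_center",.031)],tag="w2")
m=rect(X,.043,.053,(.44,.49,-.14,-.06),"rib")
goto(.4622,-.0972,.017,102.4)
E
```

```text
rib_center 0.85 (275, 196) [ 0.461  -0.0962  0.031 ]
rib_center 0.45 (276, 323) [ 0.4913 -0.2329  0.031 ]
rib 570 rect [ 0.4609 -0.1032] [0.0513 0.0415] 12.1 mean [ 0.4625 -0.1081  0.0468]
t 8.2 p [ 0.4626 -0.0975  0.1611] yaw 102.29 F [-0.2 -0.1 -0.6] w 39.9 ff 0.0 q [-26.1  15.5 100.3   0.   64.3 -38.4]
dp [ 0.0003 -0.0003  0.1441] ang [-0.0003 -0.0002 -0.0019]
```

View pics/w2.png

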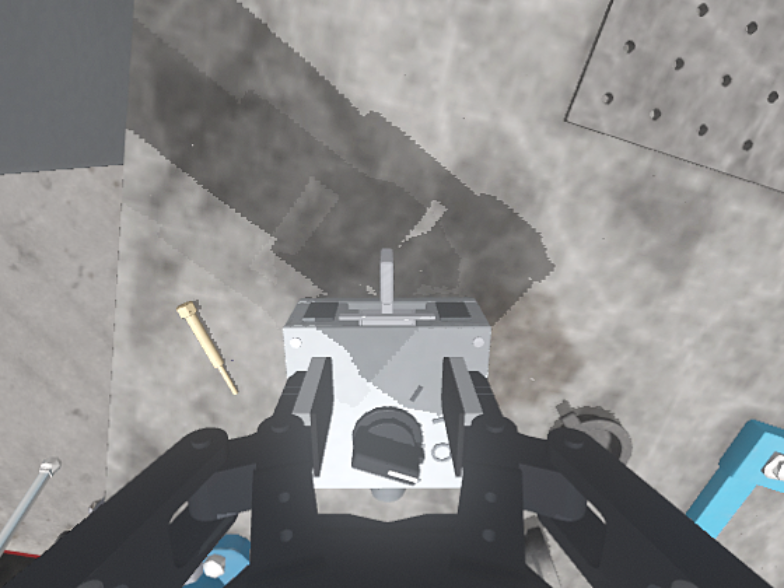

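The rib at (387,280) lies on the finger centre line at (388), and the free bench is in front of it. Descending to pinch the rib.

Request:
arm_command(increments=[{"gripper": 0.04,"dp": [0,0,0.025],"angular": [0,0,0]},{"gripper": 0.04,"dp": [0,0,0.055],"angular": [0,0,0]},{"gripper": 0.04,"dp": [0,0,0.085],"angular": [0,0,0]},{"gripper": 0.04,"dp": [0,0,0.11],"angular": [0,0,0]},{"gripper": 0.04,"dp": [0,0,0.128],"angular": [0,0,0]},{"gripper": 0.04,"dp": [0,0,0.139],"angular": [0,0,0]},{"gripper": 0.04,"dp": [0,0,0.144],"angular": [0,0,0]},{"gripper": 0.04,"dp": [0,0,0.144],"angular": [0,0,0]}])

```text
time_s: 8.87
eef_pos: [0.4623, -0.0974, 0.0166]
ee_rot: [[-0.214, 0.977, -0.002], [0.977, 0.214, 0.001], [0.001, -0.001, -1.0]]
wrist_force: [-0.7, 0.2, 0.3]
width: 0.472
finger_force: 0.0
```

Request:
arm_command(increments=[{"gripper": 0.0,"dp": [0,0,0],"angular": [0,0,0]},{"gripper": 0.0,"dp": [0,0,0],"angular": [0,0,0]},{"gripper": 0.0,"dp": [0,0,0],"angular": [0,0,0]},{"gripper": 0.0,"dp": [0,0,0],"angular": [0,0,0]},{"gripper": 0.0,"dp": [0,0,0],"angular": [0,0,0]},{"gripper": 0.0,"dp": [0,0,0],"angular": [0,0,0]},{"gripper": 0.0,"dp": [0,0,0],"angular": [0,0,0]},{"gripper": 0.0,"dp": [0,0,0],"angular": [0,0,0]}])

```text
time_s: 9.53
eef_pos: [0.4631, -0.0978, 0.0182]
ee_rot: [[-0.215, 0.977, 0.001], [0.977, 0.215, -0.001], [-0.001, 0.001, -1.0]]
wrist_force: [-2.2, 0.6, 7.2]
width: 0.086
finger_force: 59.5
```

```bash
python3 - <<'E'
from h import *
st()
E
```

```text
t 9.53 p [ 0.4631 -0.0978  0.0182] yaw 102.41 F [-2.2  0.6  7.2] w 7.3 ff 59.5 q [-26.1  28.6 107.4  -0.   43.9 -38.5]
```

Request:
arm_command(increments=[{"gripper": 0.0,"dp": [0,0,0],"angular": [0,0,0]},{"gripper": 0.0,"dp": [0.004,0,0],"angular": [0,0,0]},{"gripper": 0.0,"dp": [0.009,0,0],"angular": [0,0,0]},{"gripper": 0.0,"dp": [0.015,0,0],"angular": [0,0,0]},{"gripper": 0.0,"dp": [0.021,0,0],"angular": [0,0,0]},{"gripper": 0.0,"dp": [0.027,0,0],"angular": [0,0,0]},{"gripper": 0.0,"dp": [0.033,0,0],"angular": [0,0,0]},{"gripper": 0.0,"dp": [0.039,0,0],"angular": [0,0,0]},{"gripper": 0.0,"dp": [0.045,0,0],"angular": [0,0,0]},{"gripper": 0.0,"dp": [0.05,0,0],"angular": [0,0,0]}])

```text
time_s: 10.37
eef_pos: [0.4522, -0.0483, 0.0176]
ee_rot: [[-0.215, 0.977, 0.001], [0.977, 0.215, -0.001], [-0.001, 0.001, -1.0]]
wrist_force: [1.1, -4.2, 4.5]
width: 0.078
finger_force: 59.3
```

Sliding freely. Continuing.

Request:
arm_command(increments=[{"gripper": 0.0,"dp": [0.006,0,0],"angular": [0,0,0]},{"gripper": 0.0,"dp": [0.014,0,0],"angular": [0,0,0]},{"gripper": 0.0,"dp": [0.024,0,0],"angular": [0,0,0]},{"gripper": 0.0,"dp": [0.034,0,0],"angular": [0,0,0]},{"gripper": 0.0,"dp": [0.044,0,0],"angular": [0,0,0]},{"gripper": 0.0,"dp": [0.054,0,0],"angular": [0,0,0]},{"gripper": 0.0,"dp": [0.064,0,0],"angular": [0,0,0]},{"gripper": 0.0,"dp": [0.075,0,0],"angular": [0,0,0]},{"gripper": 0.0,"dp": [0.086,0,0],"angular": [0,0,0]},{"gripper": 0.0,"dp": [0.098,0,0],"angular": [0,0,0]},{"gripper": 0.0,"dp": [0.108,0,0],"angular": [0,0,0]},{"gripper": 0.0,"dp": [0.115,0,0],"angular": [0,0,0]}])

```text
time_s: 11.37
eef_pos: [0.4262, 0.0651, 0.0169]
ee_rot: [[-0.216, 0.976, -0.002], [0.976, 0.216, 0.001], [0.001, -0.002, -1.0]]
wrist_force: [-0.1, -0.4, -3.8]
width: 0.085
finger_force: 58.6
```

```bash
python3 - <<'E'
from h import *
s=st()
im,d,p,X=look(tag="w3")
for u,v in [(260,300),(300,300),(276,280),(276,330),(250,260),(300,260)]: print((u,v),np.round(X[v,u],4))
E
```

```text
t 11.37 p [0.4262 0.0651 0.0169] yaw 102.45 F [-0.1 -0.4 -3.8] w 7.3 ff 58.6 q [ -7.   25.1 114.2   0.   40.8 -19.5]
(260, 300) [0.4171 0.0758 0.0599]
(300, 300) [0.4315 0.08   0.0613]
(276, 280) [0.4228 0.0779 0.0472]
(276, 330) [0.4331 0.0309 0.0203]
(250, 260) [0.4116 0.0591 0.0005]
(300, 260) [0.4396 0.0653 0.0006]
```

View pics/w3.png

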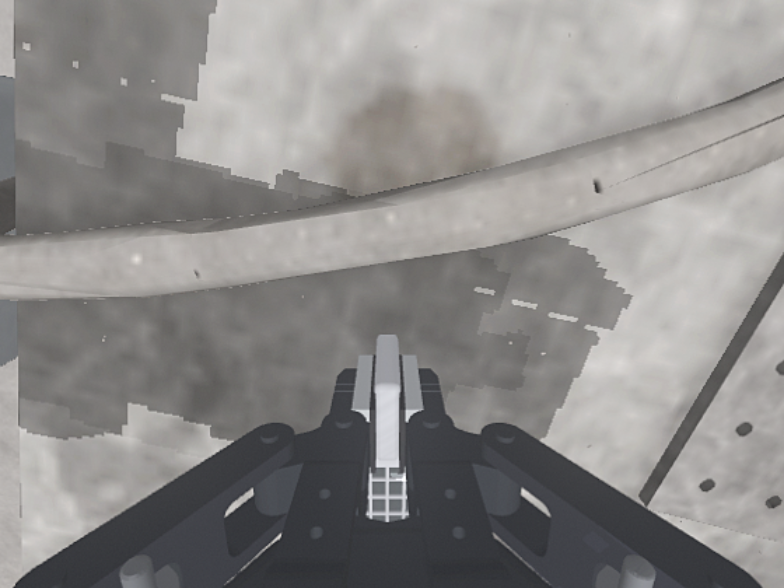

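The slide is out, held at the rib (387,370). A thick hose crosses ahead at rows 100–290, and the bench below the slide is free. Lowering.

Request:
arm_command(increments=[{"gripper": 0.0,"dp": [0,0,0.002],"angular": [0,0,0]},{"gripper": 0.0,"dp": [0,0,0.004],"angular": [0,0,0]},{"gripper": 0.0,"dp": [0,0,0.006],"angular": [0,0,0]},{"gripper": 0.0,"dp": [0,0,0.0075],"angular": [0,0,0]},{"gripper": 0.0,"dp": [0,0,0.0085],"angular": [0,0,0]},{"gripper": 0.0,"dp": [0,0,0.009],"angular": [0,0,0]},{"gripper": 0.0,"dp": [0,0,0.009],"angular": [0,0,0]}])

```text
time_s: 12.0
eef_pos: [0.4273, 0.0634, 0.0084]
ee_rot: [[-0.215, 0.977, 0.0], [0.977, 0.215, -0.0], [-0.0, 0.0, -1.0]]
wrist_force: [-1.4, -0.4, -0.8]
width: 0.082
finger_force: 58.8
```

```bash
python3 - <<'E'
from h import *
st()
for n in["side","scene"]:
    im,d,p,X=look(n,[("slide_center",.006),("rib_center",.019),("cradle_seat",.018)])
    m=(abs(X[...,0]-.40)<.15)&(X[...,1]>.09)&(X[...,1]<.2)&(X[...,2]>.012)
    q=X[m]
    for x in np.arange(.28,.56,.04):
        k=abs(q[:,0]-x)<.02
        if k.any(): print(n,"hose x",round(x,2),np.round([q[k][:,1].min(),q[k][:,1].max(),q[k][:,2].min(),q[k][:,2].max()],3))
E
```

```text
t 12.0 p [0.4273 0.0634 0.0084] yaw 102.4 F [-1.4 -0.4 -0.8] w 7.0 ff 58.8 q [ -7.2  26.1 114.4  -0.   39.5 -19.6]
slide_center 0.48 (309, 229) [ 0.4434 -0.0218  0.006 ]
rib_center 0.64 (313, 252) [0.4249 0.0708 0.019 ]
cradle_seat 0.36 (241, 180) [ 0.649 -0.174  0.018]
side hose x 0.28 [0.09  0.2   0.013 0.642]
side hose x 0.32 [0.09  0.139 0.012 0.543]
side hose x 0.36 [0.09  0.138 0.012 0.478]
side hose x 0.4 [0.09  0.139 0.012 0.404]
side hose x 0.44 [0.09  0.154 0.012 0.351]
side hose x 0.48 [0.09  0.176 0.012 0.303]
side hose x 0.52 [0.153 0.2   0.012 0.028]
side hose x 0.56 [0.179 0.199 0.015 0.027]
slide_center 0.84 (304, 236) [ 0.441  -0.0277  0.006 ]
rib_center 0.67 (286, 253) [0.4307 0.0565 0.019 ]
cradle_seat 0.9 (199, 304) [0.4753 0.2967 0.018 ]
scene hose x 0.28 [0.09  0.131 0.013 0.408]
scene hose x 0.32 [0.091 0.139 0.012 0.426]
scene hose x 0.36 [0.09  0.139 0.012 0.423]
scene hose x 0.4 [0.09  0.139 0.012 0.4  ]
scene hose x 0.44 [0.092 0.158 0.012 0.347]
scene hose x 0.48 [0.09  0.178 0.012 0.304]
scene hose x 0.52 [0.155 0.2   0.012 0.029]
scene hose x 0.56 [0.181 0.2   0.021 0.028]
```

Request:
arm_command(increments=[{"gripper": 0.0,"dp": [0,0,0.001],"angular": [0,0,0]},{"gripper": 0.0,"dp": [0,0,0.001],"angular": [0,0,0]},{"gripper": 0.03,"dp": [0,0,0.001],"angular": [0,0,0]},{"gripper": 0.03,"dp": [0,0,0.001],"angular": [0,0,0]},{"gripper": 0.03,"dp": [0,0,0.001],"angular": [0,0,0]},{"gripper": 0.03,"dp": [0,0,0.001],"angular": [0,0,0]},{"gripper": 0.03,"dp": [0,0,-0.02],"angular": [0,0,0]},{"gripper": 0.03,"dp": [0,0,-0.05],"angular": [0,0,0]},{"gripper": 0.05,"dp": [0,0,-0.085],"angular": [0,0,0]},{"gripper": 0.085,"dp": [-0.03,0,-0.12],"angular": [0,0,0]},{"gripper": 0.085,"dp": [-0.06,0,-0.15],"angular": [0,0,0]},{"gripper": 0.085,"dp": [-0.08,0,-0.15],"angular": [0,0,0]}])

```text
time_s: 13.4
eef_pos: [0.4466, -0.0163, 0.1631]
ee_rot: [[-0.216, 0.976, 0.008], [0.976, 0.216, -0.003], [-0.004, 0.007, -1.0]]
wrist_force: [0.9, -0.5, -0.1]
width: 0.898
finger_force: 0.0
```

Request:
arm_command(increments=[{"gripper": 0.085,"dp": [-0.005,0,0],"angular": [0,0,0]},{"gripper": 0.085,"dp": [-0.005,0,0],"angular": [0,0,0]},{"gripper": 0.085,"dp": [-0.005,0,0],"angular": [0,0,0]}])

```text
time_s: 13.65
eef_pos: [0.4449, -0.0189, 0.1574]
ee_rot: [[-0.215, 0.977, -0.002], [0.977, 0.215, 0.001], [0.001, -0.002, -1.0]]
wrist_force: [-0.5, 0.5, -0.1]
width: 0.996
finger_force: 0.0
```

```bash
python3 - <<'E'
from h import *
st()
im,d,p,X=look("wrist",[("slide_center",.006),("rib_center",.019)],tag="w4")
m=rect(X,.028,.045,(.38,.5,0.0,.09),"rib")
m=rect(X,.0065,.0145,(.38,.5,-.12,.055),"frame")
E
```

```text
t 13.65 p [ 0.4449 -0.0189  0.1574] yaw 102.39 F [-0.5  0.5 -0.1] w 85.1 ff 0.0 q [-17.6  12.5 104.8   0.   62.8 -30. ]
slide_center 0.93 (277, 194) [ 0.4458 -0.0215  0.006 ]
rib 364 rect [0.4274 0.0655] [0.008  0.0274] 12.1 mean [0.427  0.0654 0.038 ]
frame 3394 rect [ 0.4502 -0.0373] [0.0558 0.1814] 14.9 mean [ 0.4451 -0.0153  0.0111]
```

View pics/w4.png

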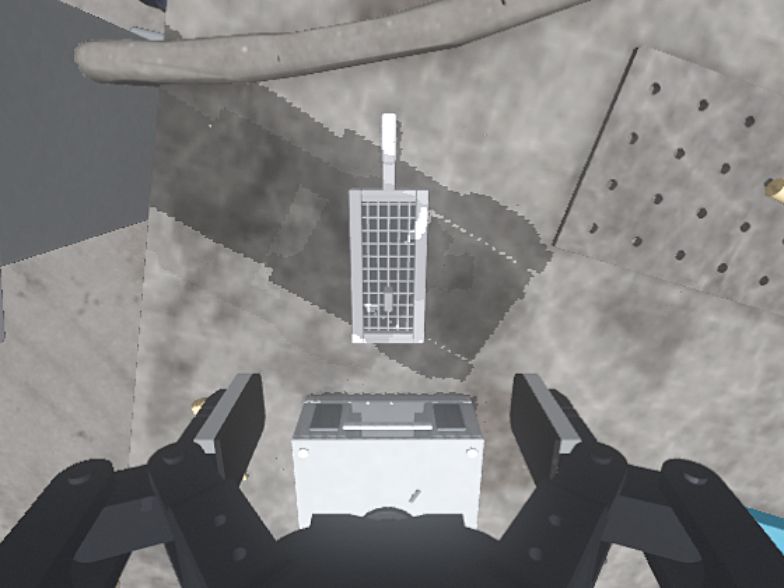

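The slide lies flat at (388,265), rib toward the top, and its axis matches the tool's. Before picking it up I'll look at the cradle with the hand empty.

Request:
arm_command(increments=[{"gripper": 0.085,"dp": [0.02,0.006,-0.01],"angular": [0,0,0.06]},{"gripper": 0.085,"dp": [0.045,0.014,-0.02],"angular": [0,0,0.15]},{"gripper": 0.085,"dp": [0.075,0.023,-0.03],"angular": [0,0,0.23]},{"gripper": 0.085,"dp": [0.105,0.033,-0.04],"angular": [0,0,0.31]},{"gripper": 0.085,"dp": [0.135,0.042,-0.05],"angular": [0,0,0.39]},{"gripper": 0.085,"dp": [0.165,0.051,-0.05],"angular": [0,0,0.46]},{"gripper": 0.085,"dp": [0.195,0.06,-0.05],"angular": [0,0,0.53]},{"gripper": 0.085,"dp": [0.225,0.07,-0.05],"angular": [0,0,0.6]},{"gripper": 0.085,"dp": [0.25,0.077,-0.05],"angular": [0,0,0.66]},{"gripper": 0.085,"dp": [0.27,0.083,-0.05],"angular": [0,0,0.7]},{"gripper": 0.085,"dp": [0.28,0.086,-0.05],"angular": [0,0,0.7]},{"gripper": 0.085,"dp": [0.28,0.086,-0.05],"angular": [0,0,0.7]}])

```text
time_s: 14.8
eef_pos: [0.4686, 0.2744, 0.2077]
ee_rot: [[0.461, 0.888, -0.001], [0.888, -0.461, -0.0], [-0.001, -0.001, -1.0]]
wrist_force: [-0.6, 0.5, -0.7]
width: 0.993
finger_force: 0.0
```

Request:
arm_command(increments=[{"gripper": 0.085,"dp": [0,0,0],"angular": [0,0,0]},{"gripper": 0.085,"dp": [0,0,0],"angular": [0,0,0]},{"gripper": 0.085,"dp": [0,0,0],"angular": [0,0,0]}])

```text
time_s: 15.05
eef_pos: [0.4694, 0.2715, 0.2084]
ee_rot: [[0.465, 0.885, -0.0], [0.885, -0.465, -0.0], [-0.0, 0.0, -1.0]]
wrist_force: [0.3, -0.5, -0.6]
width: 0.993
finger_force: 0.0
```

```bash
python3 - <<'E'
from h import *
st()
im,d,p,X=look("wrist",[("cradle_seat",.018),("cradle",0.0)],tag="w5");np.save("X5.npy",X)
B=(.33,.65,.17,.45)
rect(X,.047,.062,B,"cheek tops");rect(X,.002,.0075,B,"base");rect(X,.0095,.0145,B,"seat");rect(X,.017,.023,B,"stop")
for dx in range(0): pass
E
```

```text
t 15.05 p [0.4694 0.2715 0.2084] yaw 62.27 F [ 0.3 -0.5 -0.6] w 84.8 ff 0.0 q [17.7 21.1 84.8 -0.  74.  45.4]
cradle_seat 0.56 (274, 162) [0.4759 0.2924 0.018 ]
cradle 0.94 (273, 162) [0.474  0.2896 0.    ]
cheek tops 1251 rect [0.5368 0.3496] [0.0243 0.0541] 44.5 mean [0.5364 0.3497 0.055 ]
base 7096 rect [0.4901 0.3107] [0.2782 0.3189] 89.9 mean [0.4962 0.3104 0.0041]
seat 2934 rect [0.463  0.3173] [0.187  0.2858] 49.4 mean [0.485  0.2871 0.0122]
stop 1879 rect [0.4885 0.2947] [0.2394 0.2909] 73.7 mean [0.5102 0.2776 0.0201]
```

View pics/w5.png

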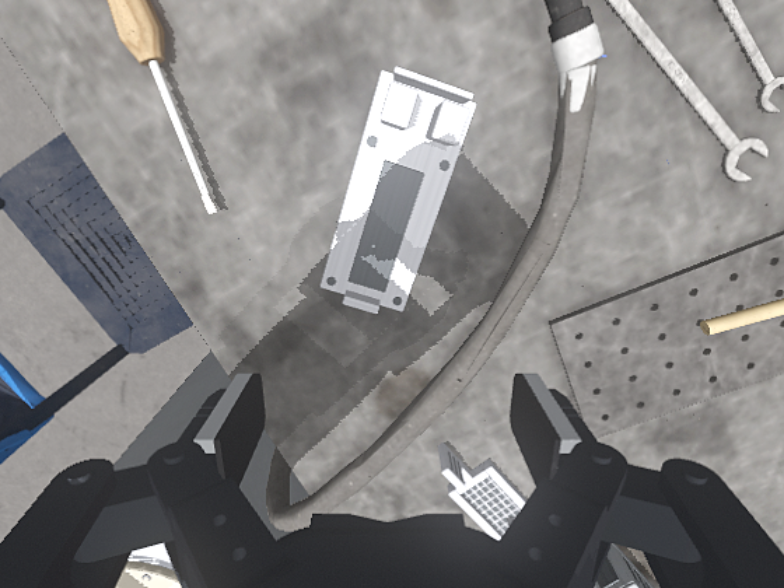

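The cradle shows its fork at (420,115) and stop at (362,300), with the dark seat bar in the middle and the hose to its right. Refining the cradle pose in its own frame.

```bash
python3 - <<'E'
from h import *
X=np.load("X5.npy").reshape(-1,3);c=np.array([.4755,.2893])
for a in[43.5,44.5,45.5]:
    t=np.radians(a);R=np.array([[np.cos(t),-np.sin(t)],[np.sin(t),np.cos(t)]]);L=(X[:,:2]-c)@R
    b=(abs(L[:,0])<.11)&(abs(L[:,1])<.05)
    def f(lo,hi,x0,x1):
        m=b&(X[:,2]>lo)&(X[:,2]<hi)&(L[:,0]>x0)&(L[:,0]<x1);q=L[m]
        return len(q),np.round(np.percentile(q,[1,99],axis=0)*1000,1).tolist()
    print(a,"cheeks",f(.05,.06,.06,.1),"seat",f(.0095,.0145,-.05,.05),"base",f(.0025,.006,-.1,.06),"stop",f(.017,.022,-.08,-.05))
    m=b&(X[:,2]>.05)&(X[:,2]<.06);y=np.sort(L[m][:,1]);i=np.argmax(np.diff(y));print(" gap",y[i]*1e3,y[i+1]*1e3)
    # base edges drift vs x
    m=b&(X[:,2]>.0025)&(X[:,2]<.006)&(abs(L[:,0])<.055)
    print(" edges",[np.round(np.percentile(L[m&(abs(L[:,0]-x)<.01)][:,1],[1,99])*1e3,1).tolist() for x in(-.045,0,.045)])
goto(.4459-.0017,-.0185+.0078,.12,102.4)
E
```

```text
43.5 cheeks (1239, [[74.0, -24.8], [97.5, 28.1]]) seat (2604, [[-48.8, -15.7], [48.9, 15.9]]) base (4331, [[-63.1, -36.5], [59.2, 36.7]]) stop (182, [[-67.2, -15.4], [-59.3, 13.4]])
 gap -6.390028777873867 9.527720633004607
 edges [[-37.1, 35.7], [-36.2, 36.7], [-35.6, 37.2]]
44.5 cheeks (1239, [[74.0, -26.3], [97.6, 26.6]]) seat (2605, [[-48.7, -15.6], [49.0, 15.7]]) base (4331, [[-63.2, -36.4], [59.2, 36.5]]) stop (182, [[-67.1, -14.3], [-59.3, 14.6]])
 gap -7.9109273270893885 8.112813986530588
 edges [[-36.4, 36.5], [-36.2, 36.7], [-36.4, 36.4]]
45.5 cheeks (1239, [[74.0, -27.8], [97.6, 25.1]]) seat (2603, [[-48.6, -15.7], [49.0, 15.8]]) base (4332, [[-63.1, -36.5], [59.3, 36.7]]) stop (182, [[-67.1, -13.2], [-59.2, 15.7]])
 gap -9.24134716759654 6.526134605530284
 edges [[-35.6, 37.3], [-36.2, 36.8], [-37.1, 35.5]]
t 15.2 p [0.4694 0.2718 0.2084] yaw 62.26 F [ 0.5 -1.  -0.8] w 84.7 ff 0.0 q [17.7 21.2 84.8 -0.  74.  45.4]
dp [-0.2618  0.1091  0.0884] ang [ 2.000e-04  0.000e+00 -7.005e-01]
```

```bash
python3 - <<'E'
from h import *
X=np.load("X5.npy")
for s in [(slice(255,330),slice(130,190)),(slice(255,330),slice(365,420))]:
    q=X[s].reshape(-1,3);q=q[(q[:,2]>.12)];print(len(q),np.round(np.percentile(q[:,2],[0,1,5,20]),4))
E
```

```text
2808 [0.2213 0.2229 0.2264 0.2339]
2712 [0.2213 0.2232 0.2266 0.2336]
```

Request:
arm_command(increments=[{"gripper": 0.085,"dp": [-0.015,0.006,0],"angular": [0,0,-0.06]},{"gripper": 0.085,"dp": [-0.04,0.017,0],"angular": [0,0,-0.14]},{"gripper": 0.085,"dp": [-0.07,0.029,0.0],"angular": [0,0,-0.22]},{"gripper": 0.085,"dp": [-0.1,0.042,0.0],"angular": [0,0,-0.3]},{"gripper": 0.085,"dp": [-0.13,0.054,0.0],"angular": [0,0,-0.38]},{"gripper": 0.085,"dp": [-0.16,0.067,0.01],"angular": [0,0,-0.46]},{"gripper": 0.085,"dp": [-0.19,0.079,0.03],"angular": [0,0,-0.54]},{"gripper": 0.085,"dp": [-0.22,0.092,0.05],"angular": [0,0,-0.62]},{"gripper": 0.085,"dp": [-0.245,0.102,0.07],"angular": [0,0,-0.69]},{"gripper": 0.085,"dp": [-0.2618,0.1091,0.085],"angular": [0,0,-0.7005]},{"gripper": 0.085,"dp": [-0.2618,0.1091,0.0884],"angular": [0,0,-0.7005]},{"gripper": 0.085,"dp": [-0.2618,0.1091,0.0884],"angular": [0,0,-0.7005]}])

```text
time_s: 16.2
eef_pos: [0.4438, -0.0105, 0.1193]
ee_rot: [[-0.213, 0.977, -0.002], [0.977, 0.213, 0.001], [0.001, -0.001, -1.0]]
wrist_force: [-0.4, 0.6, 0.8]
width: 0.995
finger_force: 0.0
```

Request:
arm_command(increments=[{"gripper": 0.085,"dp": [0,0,0],"angular": [0,0,0]},{"gripper": 0.085,"dp": [0,0,0],"angular": [0,0,0]}])

```text
time_s: 16.37
eef_pos: [0.4447, -0.0093, 0.1207]
ee_rot: [[-0.216, 0.976, 0.001], [0.976, 0.216, -0.0], [-0.001, 0.001, -1.0]]
wrist_force: [0.4, -0.2, -0.1]
width: 1.0
finger_force: 0.0
```

```bash
python3 - <<'E'
from h import *
im,d,p,X=look("wrist",[("slide_center",.006)])
m=rect(X,.028,.045,(.38,.5,0.0,.09),"rib")
goto(.4442,-.0107,.002,102.4)
E
```

```text
slide_center 0.74 (272, 211) [ 0.4428 -0.0177  0.006 ]
slide_center 0.48 (274, 358) [ 0.4789 -0.1776  0.006 ]
rib 484 rect [0.4271 0.0653] [0.0084 0.0275] 12.0 mean [0.4268 0.0655 0.038 ]
t 16.47 p [ 0.4447 -0.0093  0.1206] yaw 102.52 F [ 0.5 -0.2 -0.1] w 85.0 ff 0.0 q [-16.4  15.4 107.5   0.   57.  -28.9]
dp [-0.0012 -0.0009  0.1186] ang [0.0013 0.0007 0.002 ]
```

Request:
arm_command(increments=[{"gripper": 0.07,"dp": [-0.0012,-0.0009,0.02],"angular": [0,0,0.002]},{"gripper": 0.07,"dp": [-0.0012,-0.0009,0.045],"angular": [0,0,0.002]},{"gripper": 0.07,"dp": [-0.0012,-0.0009,0.07],"angular": [0,0,0.002]},{"gripper": 0.07,"dp": [-0.0012,-0.0009,0.092],"angular": [0,0,0.002]},{"gripper": 0.07,"dp": [-0.0012,-0.0009,0.107],"angular": [0,0,0.002]},{"gripper": 0.07,"dp": [-0.0012,-0.0009,0.116],"angular": [0,0,0.002]},{"gripper": 0.07,"dp": [-0.0012,-0.0009,0.1205],"angular": [0,0,0.002]},{"gripper": 0.07,"dp": [-0.0012,-0.0009,0.1205],"angular": [0,0,0.002]},{"gripper": 0.07,"dp": [-0.0012,-0.0009,0.1205],"angular": [0,0,0.002]}])

```text
time_s: 17.22
eef_pos: [0.4441, -0.0113, 0.0001]
ee_rot: [[-0.214, 0.977, 0.001], [0.977, 0.214, -0.0], [-0.001, 0.001, -1.0]]
wrist_force: [0.8, 0.1, 0.2]
width: 0.82
finger_force: 0.0
```

Request:
arm_command(increments=[{"gripper": 0.04,"dp": [0,0,0],"angular": [0,0,0]},{"gripper": 0.04,"dp": [0,0,0],"angular": [0,0,0]},{"gripper": 0.03,"dp": [0,0,0],"angular": [0,0,0]},{"gripper": 0.02,"dp": [0,0,0],"angular": [0,0,0]},{"gripper": 0.02,"dp": [0,0,0],"angular": [0,0,0]},{"gripper": 0.02,"dp": [0,0,0],"angular": [0,0,0]}])

```text
time_s: 17.72
eef_pos: [0.4442, -0.0114, 0.0006]
ee_rot: [[-0.214, 0.977, 0.002], [0.977, 0.214, -0.0], [-0.001, 0.002, -1.0]]
wrist_force: [-3.7, 0.9, 11.0]
width: 0.586
finger_force: 61.7
```

Request:
arm_command(increments=[{"gripper": 0.02,"dp": [0,0,-0.003],"angular": [0,0,0]},{"gripper": 0.02,"dp": [0,0,-0.008],"angular": [0,0,0]},{"gripper": 0.02,"dp": [0,0,-0.015],"angular": [0,0,0]},{"gripper": 0.02,"dp": [0,0,-0.024],"angular": [0,0,0]},{"gripper": 0.02,"dp": [0,0,-0.034],"angular": [0,0,0]},{"gripper": 0.02,"dp": [0,0,-0.044],"angular": [0,0,0]},{"gripper": 0.02,"dp": [0,0,-0.05],"angular": [0,0,0]}])

```text
time_s: 18.3
eef_pos: [0.444, -0.0114, 0.051]
ee_rot: [[-0.214, 0.977, 0.002], [0.977, 0.214, -0.0], [-0.001, 0.002, -1.0]]
wrist_force: [0.6, 0.1, -3.1]
width: 0.587
finger_force: 63.5
```

```bash
python3 - <<'E'
from h import *
s=st();print(s["ft_torque"])
im,d,p,X=look("wrist",tag="w6")
m=rect(X,s["eef_pos"][2]+.02,s["eef_pos"][2]+.05,(.415,.438,0.04,.09),"rib")
goto(.4756,.2894,.1,44.5)
E
```

```text
t 18.3 p [ 0.444  -0.0114  0.051 ] yaw 102.33 F [ 0.6  0.1 -3.1] w 50.1 ff 63.5 q [-16.7  22.2 111.1   0.   46.5 -29. ]
[-0.08861948  0.0014405   0.01579612]
rib 2105 rect [0.427  0.0651] [0.0088 0.028 ] 11.4 mean [0.4268 0.0658 0.088 ]
t 18.35 p [ 0.4445 -0.0115  0.0515] yaw 102.33 F [ 1.9 -0.6 -2.2] w 50.2 ff 63.5 q [-16.7  22.2 111.1   0.   46.5 -29. ]
dp [ 0.2873  0.0948 -0.0487] ang [ 0.0031 -0.      1.0094]
```

View pics/w6.png

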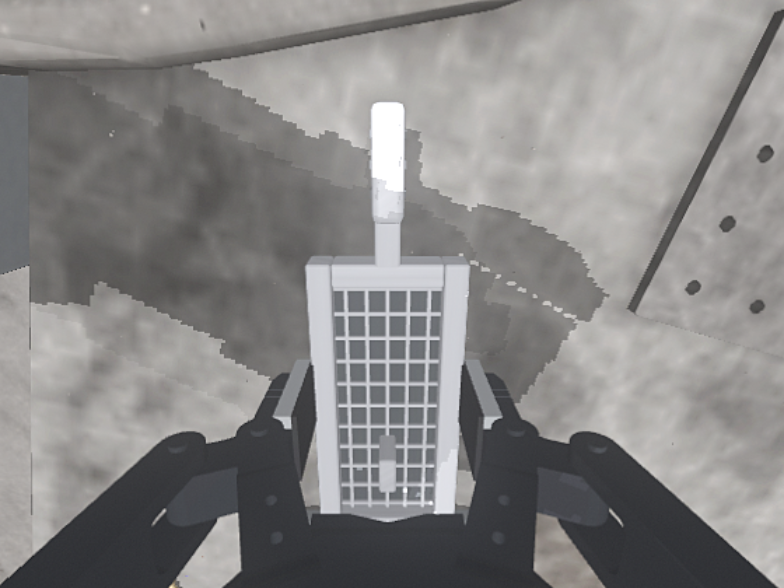

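The slide is held square between the pads, with its rib at (388,160). Carrying it above the cradle.

Request:
arm_command(increments=[{"gripper": 0.02,"dp": [0,0,-0.015],"angular": [0,0,0]},{"gripper": 0.02,"dp": [0.01,0.003,-0.035],"angular": [0,0,0.05]},{"gripper": 0.02,"dp": [0.03,0.01,-0.05],"angular": [0,0,0.13]},{"gripper": 0.02,"dp": [0.058,0.02,-0.059],"angular": [0,0,0.22]},{"gripper": 0.02,"dp": [0.088,0.03,-0.059],"angular": [0,0,0.32]},{"gripper": 0.02,"dp": [0.118,0.04,-0.059],"angular": [0,0,0.42]},{"gripper": 0.02,"dp": [0.148,0.05,-0.059],"angular": [0,0,0.52]},{"gripper": 0.02,"dp": [0.178,0.06,-0.059],"angular": [0,0,0.62]},{"gripper": 0.02,"dp": [0.205,0.07,-0.059],"angular": [0,0,0.72]},{"gripper": 0.02,"dp": [0.23,0.08,-0.059],"angular": [0,0,0.81]},{"gripper": 0.02,"dp": [0.25,0.087,-0.059],"angular": [0,0,0.88]},{"gripper": 0.02,"dp": [0.265,0.092,-0.059],"angular": [0,0,0.93]}])

```text
time_s: 19.35
eef_pos: [0.4766, 0.269, 0.1081]
ee_rot: [[0.657, 0.754, -0.001], [0.754, -0.657, 0.0], [-0.0, -0.0, -1.0]]
wrist_force: [0.1, 0.1, -2.2]
width: 0.586
finger_force: 63.8
```

```bash
python3 - <<'E'
from h import *
goto(.4814,.2943,.08,44.5)
E
```

```text
t 19.35 p [0.4766 0.269  0.1081] yaw 48.91 F [ 0.1  0.1 -2.2] w 50.1 ff 63.8 q [17.2 27.9 90.9  0.  61.2 58.3]
dp [ 0.0222 -0.013   0.0281] ang [-0.0004  0.0004  0.0769]
```

Request:
arm_command(increments=[{"gripper": 0.02,"dp": [0.007,-0.004,0.003],"angular": [0,0,0.025]},{"gripper": 0.02,"dp": [0.015,-0.009,0.009],"angular": [0,0,0.05]},{"gripper": 0.02,"dp": [0.0205,-0.012,0.017],"angular": [0,0,0.077]},{"gripper": 0.02,"dp": [0.0222,-0.013,0.023],"angular": [0,0,0.0769]},{"gripper": 0.02,"dp": [0.0222,-0.013,0.028],"angular": [0,0,0.0769]},{"gripper": 0.02,"dp": [0.0222,-0.013,0.028],"angular": [0,0,0.0769]},{"gripper": 0.02,"dp": [0.0222,-0.013,0.028],"angular": [0,0,0.0769]},{"gripper": 0.02,"dp": [0.0222,-0.013,0.028],"angular": [0,0,0.0769]}])

```text
time_s: 20.02
eef_pos: [0.4818, 0.2922, 0.0808]
ee_rot: [[0.712, 0.703, 0.0], [0.703, -0.712, 0.0], [0.0, 0.0, -1.0]]
wrist_force: [-0.1, 1.2, -2.5]
width: 0.59
finger_force: 63.7
```

```bash
python3 - <<'E'
from h import *
s=st()
im,d,p,X=look("wrist",tag="w7")
z=s["eef_pos"][2]
c=np.array([.4756,.2894]);t=np.radians(44.5);R=np.array([[np.cos(t),-np.sin(t)],[np.sin(t),np.cos(t)]])
L=(X[...,:2]-c)@R
m=(X[...,2]>z+.033)&(X[...,2]<z+.045)&(abs(L[...,0]-.086)<.03)&(abs(L[...,1])<.03)
r=cv2.minAreaRect(np.ascontiguousarray(L[m].astype(np.float32)));print("rib in cradle",m.sum(),np.round(r[0],4),np.round(r[1],4),r[2],X[m][:,2].mean()-z)
m=(X[...,2]>.051)&(X[...,2]<.059)&(abs(L[...,0]-.086)<.03)&(abs(L[...,1])<.045)
q=L[m];print("cheeks",np.round([q[q[:,1]>0][:,1].min(),q[q[:,1]<0][:,1].max(),q[:,1].min(),q[:,1].max(),q[:,0].min(),q[:,0].max()],4))
goto(.4814,.2943,.0125,44.5)
E
```

```text
t 20.02 p [0.4818 0.2922 0.0808] yaw 44.63 F [-0.1  1.2 -2.5] w 50.3 ff 63.7 q [19.3 31.7 89.3 -0.  58.9 64.7]
rib in cradle 2094 [ 0.0839 -0.0012] [0.0087 0.0282] 89.45938873291016 0.037126588273799846
cheeks [ 0.0082 -0.0078 -0.0268  0.0273  0.0735  0.0972]
t 20.07 p [0.4819 0.2922 0.0808] yaw 44.63 F [-0.7  1.2 -2.9] w 50.0 ff 63.7 q [19.3 31.7 89.3 -0.  58.9 64.7]
dp [ 0.0011 -0.0018  0.0683] ang [ 0.0003 -0.0006  0.0023]
```

View pics/w7.png

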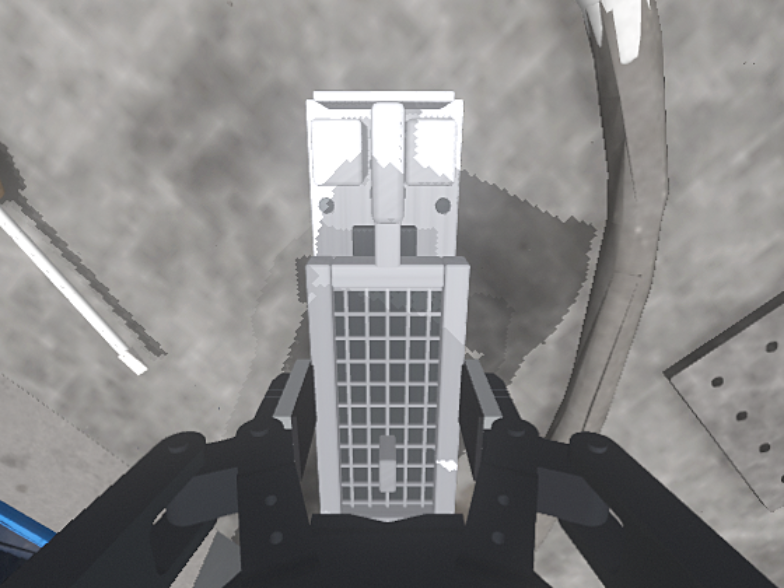

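The rib (388,160) lines up between the cheeks at (337,150) and (432,150). Correcting by 1–2 mm and descending.

Request:
arm_command(increments=[{"gripper": 0.02,"dp": [0.0018,-0.0013,0.0],"angular": [0,0,0.002]},{"gripper": 0.02,"dp": [0.0018,-0.0013,0.005],"angular": [0,0,0.002]},{"gripper": 0.02,"dp": [0.0018,-0.0013,0.012],"angular": [0,0,0.002]},{"gripper": 0.02,"dp": [0.0018,-0.0013,0.02],"angular": [0,0,0.002]},{"gripper": 0.02,"dp": [0.0018,-0.0013,0.029],"angular": [0,0,0.002]},{"gripper": 0.02,"dp": [0.0018,-0.0013,0.038],"angular": [0,0,0.002]},{"gripper": 0.02,"dp": [0.0018,-0.0013,0.046],"angular": [0,0,0.002]},{"gripper": 0.02,"dp": [0.0018,-0.0013,0.053],"angular": [0,0,0.002]},{"gripper": 0.02,"dp": [0.0018,-0.0013,0.058],"angular": [0,0,0.002]},{"gripper": 0.02,"dp": [0.0018,-0.0013,0.062],"angular": [0,0,0.002]},{"gripper": 0.02,"dp": [0.0018,-0.0013,0.064],"angular": [0,0,0.002]}])

```text
time_s: 20.98
eef_pos: [0.4819, 0.2946, 0.0158]
ee_rot: [[0.713, 0.701, -0.0], [0.701, -0.713, -0.0], [-0.0, -0.0, -1.0]]
wrist_force: [-0.6, -0.6, -3.7]
width: 0.586
finger_force: 63.8
```

Request:
arm_command(increments=[{"gripper": 0.02,"dp": [0,0,0.001],"angular": [0,0,0]},{"gripper": 0.02,"dp": [0,0,0.002],"angular": [0,0,0]},{"gripper": 0.02,"dp": [0,0,0.003],"angular": [0,0,0]},{"gripper": 0.02,"dp": [0,0,0.0035],"angular": [0,0,0]},{"gripper": 0.02,"dp": [0,0,0.0035],"angular": [0,0,0]}])

```text
time_s: 21.4
eef_pos: [0.482, 0.2947, 0.013]
ee_rot: [[0.713, 0.701, 0.0], [0.701, -0.713, 0.0], [0.0, 0.0, -1.0]]
wrist_force: [0.6, -1.0, -2.6]
width: 0.583
finger_force: 63.8
```

Request:
arm_command(increments=[{"gripper": 0.02,"dp": [0,0,0.0005],"angular": [0,0,0]},{"gripper": 0.02,"dp": [0,0,0.001],"angular": [0,0,0]},{"gripper": 0.02,"dp": [0,0,0.001],"angular": [0,0,0]}])

```text
time_s: 21.65
eef_pos: [0.4821, 0.2947, 0.0127]
ee_rot: [[0.713, 0.701, 0.0], [0.701, -0.713, 0.0], [0.0, 0.0, -1.0]]
wrist_force: [-3.0, -1.6, 4.9]
width: 0.588
finger_force: 64.7
```

Request:
arm_command(increments=[{"gripper": 0.055,"dp": [0,0,0],"angular": [0,0,0]},{"gripper": 0.06,"dp": [0,0,0],"angular": [0,0,0]},{"gripper": 0.07,"dp": [0,0,0],"angular": [0,0,0]},{"gripper": 0.075,"dp": [0,0,0],"angular": [0,0,0]},{"gripper": 0.075,"dp": [0,0,0],"angular": [0,0,0]},{"gripper": 0.075,"dp": [0,0,0],"angular": [0,0,0]},{"gripper": 0.075,"dp": [0,0,-0.015],"angular": [0,0,0]},{"gripper": 0.075,"dp": [0,0,-0.045],"angular": [0,0,0]},{"gripper": 0.075,"dp": [0,0,-0.08],"angular": [0,0,0]},{"gripper": 0.075,"dp": [0,0,-0.115],"angular": [0,0,0]},{"gripper": 0.075,"dp": [0,0,-0.15],"angular": [0,0,0]},{"gripper": 0.075,"dp": [0,0,-0.16],"angular": [0,0,0]}])

```text
time_s: 22.65
eef_pos: [0.4836, 0.2953, 0.1774]
ee_rot: [[0.713, 0.701, 0.008], [0.701, -0.713, 0.003], [0.008, 0.003, -1.0]]
wrist_force: [0.2, 0.8, 0.9]
width: 0.879
finger_force: 0.0
```

Request:
arm_command(increments=[{"gripper": 0.075,"dp": [0,0,0],"angular": [0,0,0]},{"gripper": 0.075,"dp": [0,0,0],"angular": [0,0,0]},{"gripper": 0.075,"dp": [0,0,0],"angular": [0,0,0]},{"gripper": 0.075,"dp": [0,0,0],"angular": [0,0,0]}])

```text
time_s: 22.98
eef_pos: [0.4814, 0.2944, 0.17]
ee_rot: [[0.713, 0.701, -0.003], [0.701, -0.713, -0.001], [-0.003, -0.001, -1.0]]
wrist_force: [0.7, -0.4, -0.5]
width: 0.879
finger_force: 0.0
```

```bash
python3 - <<'E'
from h import *
s=st()
im,d,p,X=look("wrist",tag="w8")
c=np.array([.4756,.2894]);t=np.radians(44.5);R=np.array([[np.cos(t),-np.sin(t)],[np.sin(t),np.cos(t)]])
L=(X[...,:2]-c)@R
def f(z0,z1,x0,x1,y,n):
    m=(X[...,2]>z0)&(X[...,2]<z1)&(L[...,0]>x0)&(L[...,0]<x1)&(abs(L[...,1])<y)
    r=cv2.minAreaRect(np.ascontiguousarray(L[m].astype(np.float32)));print(n,m.sum(),np.round(r[0],4),np.round(r[1],4),r[2],np.round(X[m].mean(0),4))
f(.04,.053,.06,.11,.0065,"rib");f(.021,.027,-.054,.065,.04,"frame")
im,d,p,X=look("scene")
rect(X,.084,.097,(.4,.55,-.26,-.15),"knob bar")
E
```

```text
t 22.98 p [0.4814 0.2944 0.17  ] yaw 44.52 F [ 0.7 -0.4 -0.5] w 75.1 ff 0.0 q [19.6 25.9 83.8 -0.  70.5 65. ]
rib 455 [ 0.0904 -0.0002] [0.0356 0.0121] 0.1319918930530548 [0.5402 0.3528 0.0485]
frame 2533 [0.0054 0.0002] [0.052  0.1188] 89.93392944335938 [0.4803 0.2942 0.0241]
```

View pics/w8.png

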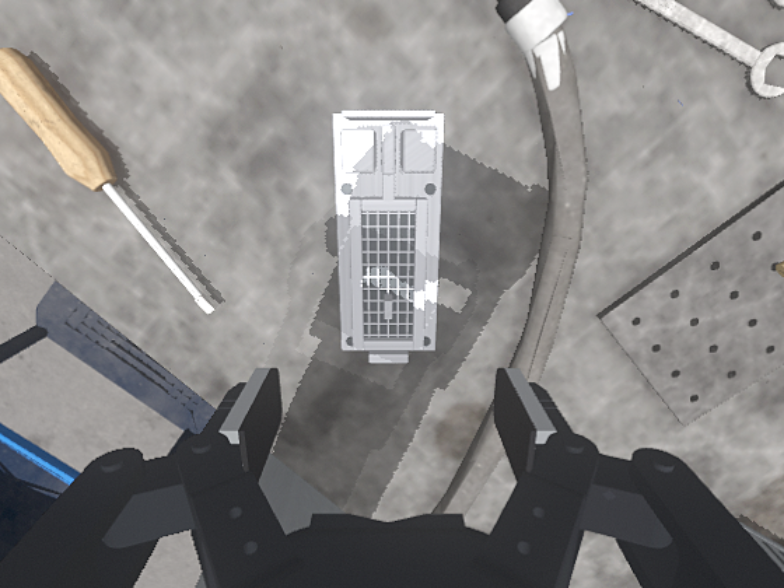

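The slide lies flat on the seat (frame top at 24 mm), centred sideways, with the rib at (388,148) between the cheeks and the gripper clear. Handing in.

```bash
python3 -c "
from h import *
print(robot.hand_in())"
```

```text
the job is handed in; nothing more can be done
None
```

The job is handed in: the knob was turned to the ring mark, and the slide was drawn out, laid on the bench, regrasped by its long sides and set in the cradle, where my last look showed it flat with the rib in the fork; the hand-in call gave no verdict.

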